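# Pin the handwheel onto the jar conveyor's shaft

## Task

The black handwheel is back on the end of the jar conveyor's shaft, but nothing keeps it on. Take the linchpin (the pin with the wire ring) out of the white block, feel for the cross hole in the square end of the shaft in front of the wheel and push the pin down through it until its collar sits on the shaft, then swing its ring down over the shaft's end until it snaps shut round the shaft, and let go. Be gentle: never press or knock on the conveyor, its shaft or wheel with more than about 20 N, and leave the other two pins, the jars, the spanner and the tape dispenser where they are.

Things in the scene. Friction and masses are not known exactly. Their poses are not given: they have to be found in the camera images.
- linchpin: Steel pin with a wire ring, about 0.1 kg, upright in one of the block's holes, collar on the block, ring open. Origin: on its axis at the collar's underside; z up, x to the side where the open ring points. Collar 18 mm across, z 0 to 4 mm. Shank 10 mm across, down to z = -35 mm, its last 6 mm tapering to 7 mm. Ring hinge at z = 8 mm, along y.
- pin_head (a point): Grip point of the linchpin: middle of its head, 26 mm above the linchpin's origin, same axes. The head is a block 18 mm (x) by 14 mm (y), from 4 to 38 mm above the origin. Fingertips on its y sides that stay more than 11 mm above the origin clear the ring's hinge wire.
- ring (a joint): Angle of the linchpin's ring: 0 = open, standing out level to the linchpin's +x; 1.57 = shut, hanging down in its y-z plane round what the shank goes through. Sprung over centre: it holds itself open, takes about 2 N at the far side to move, and once pushed past about 0.8 it snaps shut and stays. It can pass the shaft only over the shaft's free end.
- pin_tip (a point): Lower end of the linchpin's shank, 35 mm below its origin. The cross hole for it runs straight down through the shaft's square end: 12 mm across, 24 mm deep, open below, its centre 16 mm from the shaft's free end, 26 mm from the wheel's hub. A spring ball in the bore grips the shank: pushing it home takes 3 to 6 N. Home, the linchpin's origin lies at the hole's mouth.
- ring_far (a point): Middle of the ring's far side (wire centre), 46 mm from its hinge. The ring is round, 46 mm in diameter at the wire's centre line, of 4 mm wire.
- conveyor: Bench jar conveyor, fixed, belt 172 mm above the table. Origin: on the table straight below the shaft, at the bearing's outer face; y along the belt, z up, -x along the shaft out of the bearing, towards the robot. Its body fills x = 14 to 164 mm, y = -150 to 470 mm. Jars stand on the belt at y > 150 mm between green guide rails, rails 226 mm high.
- bearing (a point): Point on the shaft's axis at the bearing's outer face, 130 mm above the conveyor's origin, same axes. From here the shaft comes out level along -x: round part, black handwheel (110 mm across, hub 44 mm), then a square end, 24 x 24 mm, 42 mm long, its flat top level, 12 mm above this point. Shaft and wheel are held firmly: they do not turn or slide.
- shaft_mid (a point): Point on the line of the square end's flat top, 84 mm along -x from the bearing's face, same axes as the conveyor. It is NOT the hole. How far the shaft sticks out was set by hand and is not measured: the cross hole's mouth lies on this line within 18 mm either way along x, to be found by touch or sight.
- pin_block: White plastic block, fixed, 52 (x) x 190 (y) x 42 mm; origin under its middle. Three holes 13 mm in diameter, 38 mm deep, at y = -65, 0 and 65 mm, with one pin in each; which pin is in which hole varies.
- clevis_pin: Plain steel clevis pin standing in the block: 10 mm shank, flat round head 19 mm across and 6 mm thick, no ring; origin under the head. To be left alone.
- tee_pin: Steel tee-handled pin standing in the block: 10 mm shank, 16 mm round neck 16 mm tall, cross bar 44 mm long at 18 mm height, no ring; origin under the neck. To be left alone.
- jar_a: Full honey jar on the table, 73 mm across, 112 mm tall, gold lid; origin under its base. To be left alone.
- jar_b: Second full honey jar on the table, same size; to be left alone.
- jar_c: Third full honey jar on the table, same size; to be left alone.
- spanner: Open-ended spanner lying on the table, 170 mm long; to be left alone.
- tape_dispenser: Hand tape dispenser with a roll, 170 x 58 x 104 mm, on the table; to be left alone.

How it is judged:
By the outcome, as a careful person would: the job done as asked, in the order asked, and still so for the second after the job is handed in, with the robot touching nothing.
It also fails if it takes over 51 s, if anything falls off the work surface, if the arm or the gripper's body presses on something with over 40 N, if the wrist force passes 120 N, or if a joint passes its speed limit or range.

## Robot

A 6-joint arm with a two-finger parallel gripper is mounted at the origin on the work surface. World frame = base frame: x ahead of the robot, y to its left, z up, the work surface at z = 0. Lengths are in mm, angles in rad, forces in N, time in s.
With the tool pointing down it reaches from about 300 to 750 mm from the base axis. Payload 8.5 kg.
Tool frame: the origin (TCP) lies midway between the tips of the shut fingers; the grasp point (between the pads) lies 19 mm behind it (arm.grip_point_offset is the distance from the TCP to the grasp point, in mm); y points along the fingers, z is the direction in which the jaws open and shut, and the axes are right-handed (so a half turn about y gives the same grasp; the last joint's range is limited). The gripper opens to 85 mm and grips with 20 to 120 N. Pads are 22 mm wide; open, the fingers measure 114 mm over their backs; the gripper's body (76 mm by 85 mm) begins 54 mm behind the grasp point. The pads swing forward as they close: fully open they stand 13 mm farther back than shut.
Start: joints at [-1.521, 0.381, 1.297, -0, 1.464, -0.215], TCP at [143.939, -530.813, 231.322] pointing down, gripper open.
Joint ranges: [-3.11, 3.11], [-0.89, 2.33], [0.22, 2.48], [-1.42, 4.56], [0.17, 2.85], [-2.88, 2.88]. Speed limits (rad/s): [2.39, 2.39, 3.14, 3.14, 3.14, 3.14].

## Interface

Orientations are given as [roll, pitch, yaw] about the fixed x, y, z axes, in that order (R = Rz(yaw) Ry(pitch) Rx(roll)).
In Python, from workcell import arm gives the robot as it stands.
- The arm moves only by the shell command python3 -m jog 'ROWS' [FORCE]. ROWS is JSON, a list of rows, each a list of 7 numbers: the shift along the tool's x, y, z in mm, then the turn, a rotation vector about the tool's x, y, z in rad, then the closure, from -1 (fully open) to 1 (shut), so that 0 is half open. A call has 1 to 12 rows; each row shifts and turns the commanded pose from where the row before left it, along the tool's axes as they then stand; what a row does not reach is not made up. A row lasts 1/8 s, in which the tool goes at most 62.5 mm and 10.7 degrees, less where a joint would pass 70% of its speed; a pose out of reach is approached as far as the arm can. A call with a gripper value outside its range is refused whole. The fingers move at their own pace and stop on an object; FORCE is the grip in N (left out, the last holds). Time passes only in rows, so rows that do not move let the fingers close. It gives the time, the measured TCP pose, the force and the opening at its end, in the units of the state.
- arm.observe(): the state, without advancing time (a new reading comes with each control period).
- arm.get_image(name): name is "side" or "top" or "wrist"; returns (picture, depth): 384x512x3 uint8, red, green, blue; 384x512 float32, mm along the optical axis (not along the pixel's ray), 0 where there is no reading.
- arm.calibration(name): a dict with "camera_matrix" (3x3 intrinsics, pixels), "rvec" (rotation vector, rad) and "tvec" (3), from world to camera coordinates, as OpenCV has them. Camera axes: x right, y down, z forward; pixel columns grow to the right and rows downward; lengths in mm; the calibration is good to about 2 mm. A picture is of the moment at which its call begins: read the wrist's pose just before it. calibration takes no time and is no camera call; for the wrist camera it gives the pose at the moment of the call.
- arm.finish_job(): hands the job in, once; it reports no verdict.
The state is a dict: "time_s": time; "qpos": joint angles; "qd": joint speeds; "joint_torque": joint torques, N m; "ee_pos": TCP position; "eef_rot": TCP orientation; "wrist_force": force on the tool from outside, world axes, zero at the start; "torque": the same for the moment, N m; "finger_gap": finger opening in mm.
Only numpy, scipy, OpenCV 4.12 (cv2) and the standard library are available. Lean on these libraries where they do the work, as an engineer would, in place of code of your own. Each camera call takes 0.05 s, during which the arm holds its last target. There are 200 camera calls.

## Working session

There is one attempt and no reset: what is moved stays moved. The work goes in short steps, Python scripts to look and compute and a shell command to move; the robot and the scene stay as the last step left them, time stands still between calls to the robot, and variables do not carry over. Pictures are saved under pics/ and viewed, about 8 in all and at most 12, crops included, and the job is handed in when it is done.

```bash
mkdir -p pics && cat > h.py <<'E'
import numpy as np, cv2
from workcell import arm
def snap(n,save=None):
    p,d=arm.get_image(n); c=arm.calibration(n)
    if save: cv2.imwrite('pics/'+save,p[:,:,::-1])
    K=np.array(c['camera_matrix'],float);R=cv2.Rodrigues(np.array(c['rvec'],float))[0];t=np.array(c['tvec'],float).ravel()
    return p,d,K,R,t
def cloud(d,K,R,t):
    v,u=np.mgrid[:d.shape[0],:d.shape[1]]
    P=np.stack([(u-K[0,2])/K[0,0]*d,(v-K[1,2])/K[1,1]*d,d],-1)
    return (P-t)@R
def ray_z(u,v,z,K,R,t):
    r=R.T@np.array([(u-K[0,2])/K[0,0],(v-K[1,2])/K[1,1],1]);o=-R.T@t
    return o+r*(z-o[2])/r[2]
E
python3 - <<'E'
from h import *
s=arm.observe();print({k:np.round(v,3) for k,v in s.items()}, arm.grip_point_offset)
ims=[]
for n in ['side','top','wrist']:
    p,d,K,R,t=snap(n,n+'0.png'); np.savez('pics/'+n+'0.npz',p=p,d=d,K=K,R=R,t=t)
    print(n,'cam at',np.round(-R.T@t), 'axis',np.round(R[2],2),K[0,0],(d==0).mean())
E
ls
```

```text
{'time_s': np.float64(0.0), 'qpos': array([-1.521,  0.381,  1.298,  0.   ,  1.464, -0.215]), 'qd': array([ 0.001, -0.001,  0.001, -0.001,  0.001, -0.001]), 'joint_torque': array([-1.0000e-03, -4.4846e+01, -2.3128e+01, -0.0000e+00,  5.0000e-03,
       -0.0000e+00]), 'ee_pos': array([ 143.929, -530.532,  230.721]), 'eef_rot': array([-1.572,  0.   , -2.877]), 'wrist_force': array([-0.107,  0.116, -0.675]), 'torque': array([ 0.005,  0.008, -0.013]), 'finger_gap': np.float64(85.661)} 18.700000000000003
side cam at [-194.  810. 1180.] axis [ 0.46 -0.54 -0.71] 496.33711569973775 0.00421142578125
top cam at [ 373.    7. 1515.] axis [ 0.09  0.01 -1.  ] 442.4362640312298 0.0038096110026041665
wrist cam at [ 215. -510.  373.] axis [-0.29 -0.08 -0.96] 267.9290060376385 0.0038553873697916665
h.py
pics
```

View pics/top0.png

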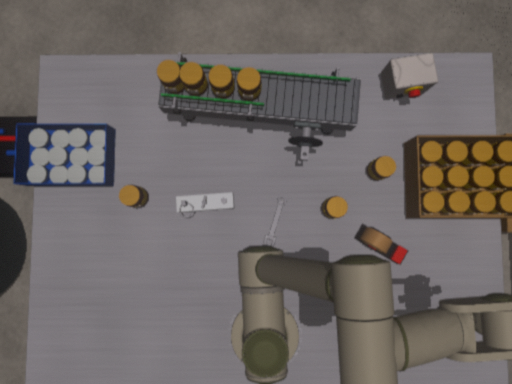

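View pics/side0.png

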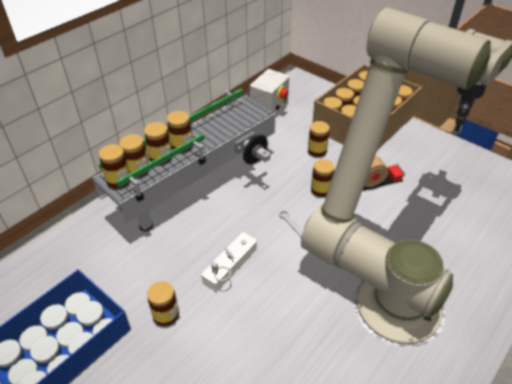

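The top view shows the pin block at about (205,203), with the linchpin and its ring at the left end (187,208). The wheel and shaft are at about (305,140–162).

```bash
python3 - <<'E'
from h import *
z=np.load('pics/top0.npz');p,d,K,R,t=[z[k] for k in 'pdKRt']
C=cloud(d,K,R,t)
a=cv2.resize(p[185:225,165:245],None,fx=8,fy=8,interpolation=cv2.INTER_CUBIC)
b=cv2.resize(p[118:173,265:345],None,fx=8,fy=8,interpolation=cv2.INTER_CUBIC)
cv2.imwrite('pics/crop0.png',np.vstack([a,b])[:600+160,:,::-1][:, :])
# block: white at z~42
g=p.astype(int); m=(g.min(-1)>165)&(C[...,2]>30)&(C[...,2]<55); m[:, :150]=0;m[:,260:]=0;m[:180]=0;m[230:]=0
print(m.sum(), np.median(C[m],0)); 
v,u=np.nonzero(m); r=cv2.minAreaRect(np.c_[u,v].astype(np.float32)); print(r)
for q in cv2.boxPoints(r): print(ray_z(*q,42,K,R,t).round(1))
for v in range(205,213):print(v,C[v,180:200,2].round(0).astype(int))
# shaft region heights
for v in range(124,168,2): print(v,C[v,286:326:2,2].round(0).astype(int))
E
```

```text
440 [445.57904192 180.61745365  42.94672409]
((204.21835327148438, 201.4840545654297), (12.770735740661621, 54.22090148925781), 85.8150863647461)
[458.5 292.1  42. ]
[471.8 111.3  42. ]
[429.3 108.   42. ]
[416.  288.3  42. ]
205 [35 49 79 81 76 74 51 41 40 37 46 52 47 50 49 44 40 44 44 41]
206 [54 40 42 46 45 45 39 34 47 43 37 43 51 38 37 40 39 45 45 42]
207 [50 42 41 42 41 37 40 39 44 40 43 40 47 49 38 40 47 40 39 42]
208 [50 49 43 42 42 43 43 45 44 34 39 41 46 53 49 43 43 44 42 42]
209 [40 42 43 50 41 45 44 43 37 41 39 47 36 48 42 42 43 37 41 42]
210 [41 40 46 43 40 44 43 38 41 45 42 38 34 43 46 37 23 20 21  4]
211 [51 35 26 21 15 13  2  2  5 -2 -3  1 -2 50 -3  2 -3  0 -4  3]
212 [ 55   2   0   2   0   1  -3 -10   1  -5  -2   0  50  48   2  -1  -1   0
   2  -2]
124 [ 88  90  99  94 149 154 155 151 149 151 154 157 155 160 156 153 157 155
 131 136]
126 [  2   2  -3  10 123 134 139 139 141 148 150 149 147 151 152 151 156 147
 107 114]
128 [  8   7   1   4   0 125   5   1 128 141 146 144 142 128 129 142 131   6
  11  53]
130 [  0  -1   1   0  -2  -2  -2  -1 138 143 147 140 140  -1   3
[... 845 characters left out ...]
8 141 142 144  -3   5   2   5  -2  -2
  -3  -3]
152 [  3  -9   5   4   0   1   3 123 140 138 145 141   6  -2   2   8   1  -1
   2   7]
154 [  4   3  -3   1   2  -2  -3 131 144   1 145   7  -7   4   5  -1  -3   0
   2  -5]
156 [  2  -2  -1   4  -1  -4   7 140 148 146 143   2  -2   3   0   1  -5  -2
  11   0]
158 [ -2   1  -4   1   0  -3   4 143 148 143 147  -3   6   2  -6   5  -2   2
   6   0]
160 [ 0 -3  0 -2  8  6  4  3 -3 -4  7 -2 -1  1 -2  1  1  5  2  2]
162 [ 1 -3  0  8  3  1  4  4  3  1  8  4  1 -2  2  1  5 -1 -2 -1]
164 [-4 -3 -3  4  0 -1 -3 -3  4  3 -7  3  2  2  2 -2 -3  5  5 -3]
166 [1515    1   -3   -7    4   -1   -1    3   -4    1    2    3    4   -2
   -4  -12    0    3    2    7]
```

View pics/crop0.png

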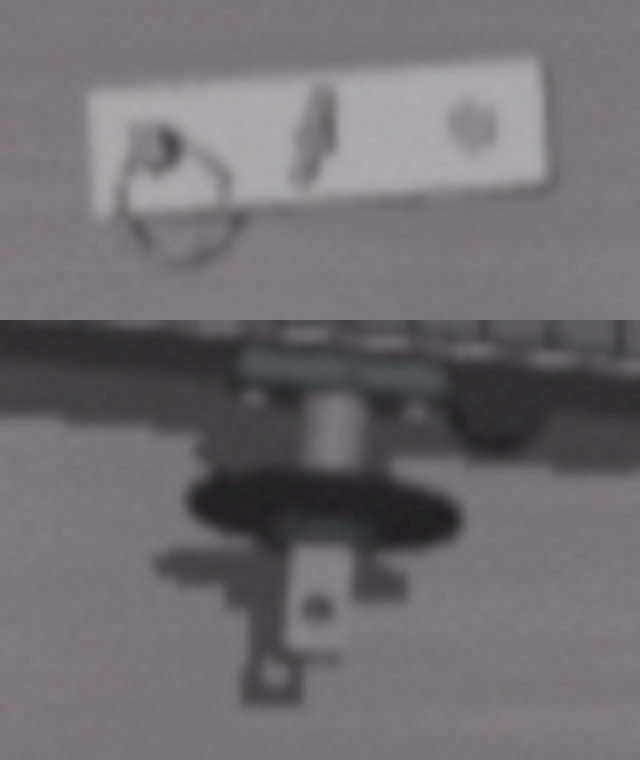

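The crop shows the linchpin's head at about (184,203) and its ring centre at (187,210). The cross hole is visible as a dark spot at about (304.3,153.4) in the top image.

```bash
python3 - <<'E'
from h import *
z=np.load('pics/top0.npz');p,d,K,R,t=[z[k] for k in 'pdKRt']
f=lambda u,v,zz,ox,oy:ray_z(ox+u/8-.44,oy+v/8-.44,zz,K,R,t).round(1)
print('head',f(152,143,76,165,185)); print('ringc',f(181,207,50,165,185),'clevis',f(472,125,48,165,185))
print('tee',f(315,135,60,165,185))
hole=f(318,287,142,265,118);print('hole',hole)
wl=f(187,185,130,265,118);wr=f(462,200,130,265,118);print('wheel ends',wl,wr)
for q in [(290,226),(354,226),(283,325),(346,331)]: print(f(*q,142,265,118))
# block corners again with block axis
b=[f(90,95,42,165,185),f(540,57,42,165,185),f(548,185,42,165,185),f(95,217,42,165,185)]
print(b)
E
```

```text
head [439.1 262.9  76. ]
ringc [413.8 255.1  50. ] clevis [447.9 134.8  48. ]
tee [443.2 198.5  60. ]
hole [ 589.5 -125.3  142. ]
wheel ends [632.3 -75.1 130. ] [ 626.1 -183.6  130. ]
[ 613.7 -114.6  142. ]
[ 613.6 -139.6  142. ]
[ 574.5 -111.5  142. ]
[ 572.1 -136.1  142. ]
[array([460.7, 295.2,  42. ]), array([476.6, 107.1,  42. ]), array([423.2, 103.5,  42. ]), array([409.9, 292.3,  42. ])]
```

```bash
cat >> h.py <<'E'
from scipy.spatial.transform import Rotation as Ro
def plan(target,yaw,n):
    "print rows (tool shifts, turn) to go to target TCP, tool down at yaw, in n rows"
    s=arm.observe(); p=np.array(s['ee_pos']);A=Ro.from_euler('xyz',s['eef_rot']);B=Ro.from_euler('xyz',[-np.pi/2,0,yaw])
    y0=s['eef_rot'][2]; dy=yaw-y0
    st=(np.array(target)-p)/n
    print('tilt err',(A.inv()*Ro.from_euler('xyz',[-np.pi/2,0,y0])).as_rotvec().round(4),'dyaw',round(dy,3))
    print([[*(float(x) for x in Ro.from_euler('xyz',[-np.pi/2,0,y0+dy*i/n]).inv().apply(st).round(1)),0,round(-dy/n,4),0] for i in range(n)])
E
python3 -c "
from h import *
plan([438,263.5,190],0.34,20)"
```

```text
tilt err [ 0.0011  0.     -0.0002] dyaw 3.217
[[-24.6, 2.0, -34.5, 0, np.float64(-0.1608), 0], [-29.8, 2.0, -30.1, 0, np.float64(-0.1608), 0], [-34.2, 2.0, -24.9, 0, np.float64(-0.1608), 0], [-37.8, 2.0, -19.1, 0, np.float64(-0.1608), 0], [-40.3, 2.0, -12.8, 0, np.float64(-0.1608), 0], [-41.9, 2.0, -6.2, 0, np.float64(-0.1608), 0], [-42.3, 2.0, 0.6, 0, np.float64(-0.1608), 0], [-41.7, 2.0, 7.4, 0, np.float64(-0.1608), 0], [-40.0, 2.0, 13.9, 0, np.float64(-0.1608), 0], [-37.2, 2.0, 20.2, 0, np.float64(-0.1608), 0], [-33.5, 2.0, 25.9, 0, np.float64(-0.1608), 0], [-29.0, 2.0, 30.9, 0, np.float64(-0.1608), 0], [-23.6, 2.0, 35.1, 0, np.float64(-0.1608), 0], [-17.7, 2.0, 38.5, 0, np.float64(-0.1608), 0], [-11.3, 2.0, 40.8, 0, np.float64(-0.1608), 0], [-4.6, 2.0, 42.1, 0, np.float64(-0.1608), 0], [2.2, 2.0, 42.3, 0, np.float64(-0.1608), 0], [8.9, 2.0, 41.4, 0, np.float64(-0.1608), 0], [15.4, 2.0, 39.4, 0, np.float64(-0.1608), 0], [21.5, 2.0, 36.4, 0, np.float64(-0.1608), 0]]
```

```bash
python3 -m jog '[[-25,2,-35,0,-0.16,0,-1],[-30,2,-30,0,-0.16,0,-1],[-34,2,-25,0,-0.16,0,-1],[-38,2,-19,0,-0.16,0,-1],[-40,2,-13,0,-0.16,0,-1],[-42,2,-6,0,-0.16,0,-1],[-42,2,1,0,-0.16,0,-1],[-42,2,7,0,-0.16,0,-1],[-40,2,14,0,-0.16,0,-1],[-37,2,20,0,-0.16,0,-1],[-34,2,26,0,-0.16,0,-1]]' && python3 -m jog '[[-29,2,31,0,-0.16,0,-1],[-24,2,35,0,-0.16,0,-1],[-18,2,38,0,-0.16,0,-1],[-11,2,41,0,-0.16,0,-1],[-5,2,42,0,-0.16,0,-1],[2,2,42,0,-0.16,0,-1],[9,2,41,0,-0.16,0,-1],[15,2,39,0,-0.16,0,-1],[21,2,36,0,-0.16,0,-1]]' && python3 -c "
from h import *
plan([438,263.5,190],0.34,4)"
```

```text
time_s: 1.52
ee_pos: [308.1, -92.8, 209.3]
eef_rot: [-1.571, -0.0, -1.112]
wrist_force: [0.4, 0.3, 0.1]
finger_gap: 85.5
time_s: 2.65
ee_pos: [443.0, 261.6, 191.0]
eef_rot: [-1.571, 0.0, 0.329]
wrist_force: [0.2, -0.4, 0.3]
finger_gap: 85.1
tilt err [ 0.0001  0.     -0.0004] dyaw 0.011
[[-1.0, 0.3, 0.8, 0, np.float64(-0.0028), 0], [-1.0, 0.3, 0.8, 0, np.float64(-0.0028), 0], [-1.0, 0.3, 0.9, 0, np.float64(-0.0028), 0], [-1.0, 0.3, 0.9, 0, np.float64(-0.0028), 0]]
```

```bash
python3 - <<'E'
from h import *
p,d,K,R,t=snap('wrist','w1.png'); np.savez('pics/w1.npz',p=p,d=d,K=K,R=R,t=t)
s=arm.observe();print(s['ee_pos'],s['eef_rot'])
for P in [(438,263.5,80),(438,263.5,50),(413,255,50),s['ee_pos']]:
    q=K@(R@np.array(P)+t);print(P,(q[:2]/q[2]).round(1))
E
```

```text
[444.17663963 264.87434897 190.61467434] [-1.56931431e+00 -9.17483613e-04  3.36830339e-01]
(438, 263.5, 80) [257.2 177.1]
(438, 263.5, 50) [257.2 169.6]
(413, 255, 50) [257.4 145.4]
[444.17663963 264.87434897 190.61467434] [255.9 237.8]
```

View pics/w1.png

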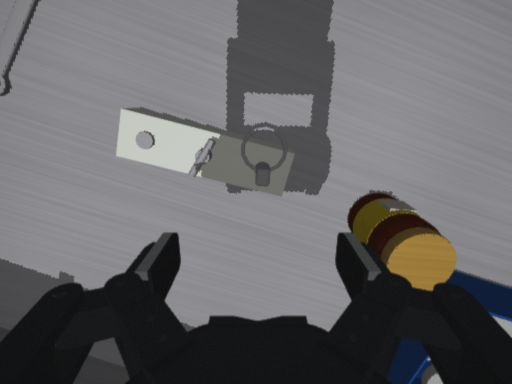

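The wrist view shows the linchpin's head at about (263,174) and its ring centre at (264,149). The clevis pin is at (145,140), the tee pin at (203,156), and a jar lid at (418,260). Next I'll refine the head and ring positions.

```bash
python3 - <<'E'
from h import *
z=np.load('pics/w1.npz');p,d,K,R,t=[z[k] for k in 'pdKRt']
C=cloud(d,K,R,t)
g=cv2.cvtColor(p,cv2.COLOR_RGB2GRAY)
print(g[158:190,248:280:1].tolist().__str__().replace('],','],\n'))
m=(C[...,2]>72)&(C[...,2]<90);m[:150]=0;m[200:]=0;m[:,240:]&=True;m[:,:235]=0;m[:,290:]=0
v,u=np.nonzero(m);print('top px',len(u),u.min(),u.max(),v.min(),v.max(),C[m].mean(0).round(1),ray_z(u.mean(),v.mean(),80,K,R,t).round(1), cv2.minAreaRect(np.c_[u,v].astype(np.float32)))
jl=ray_z(418,260,112,K,R,t);print('jar',jl.round(0))
E
```

```text
[[108, 111, 110, 110, 111, 111, 110, 111, 110, 111, 110, 111, 110, 110, 110, 111, 110, 110, 111, 111, 111, 111, 111, 112, 111, 111, 110, 111, 111, 112, 111, 111],
 [107, 111, 111, 111, 112, 111, 110, 111, 110, 110, 111, 110, 111, 111, 111, 111, 111, 110, 111, 111, 111, 110, 111, 111, 111, 111, 112, 111, 111, 111, 111, 108],
 [93, 109, 112, 112, 112, 112, 112, 111, 111, 111, 110, 110, 109, 109, 109, 108, 110, 110, 110, 110, 110, 111, 110, 111, 111, 112, 111, 111, 111, 111, 108, 94],
 [81, 106, 111, 111, 111, 111, 111, 111, 112, 111, 109, 107, 99, 93, 92, 88, 98, 107, 109, 111, 111, 111, 111, 110, 111, 111, 110, 111, 111, 110, 98, 81],
 [77, 94, 107, 110, 112, 111, 111, 111, 111, 108, 94, 83, 76, 73, 75, 71, 77, 85, 94, 106, 109, 110, 111, 111, 110, 111, 111, 110, 110, 106, 88, 77],
 [79, 82, 90, 99, 108, 111, 112, 110, 107, 88, 72, 64, 62, 61, 64, 63, 62, 65, 71, 85, 99, 109, 110, 110, 110, 110, 110, 110, 107, 92, 79, 79],
 [79, 80, 80, 84, 94, 107, 110, 100, 82, 67, 60, 60, 61, 60, 60, 61, 60, 60, 61, 65, 78, 105, 111, 111, 111, 111, 109, 107, 95, 80, 79, 78],
 [79, 79, 80, 79, 81, 9
[... 3084 characters left out ...]
100, 101, 100, 89, 89, 99, 102, 105, 110, 110, 110, 111, 111, 111, 111, 110, 111, 111, 111],
 [110, 110, 110, 110, 111, 111, 111, 111, 111, 110, 110, 110, 109, 109, 110, 109, 105, 105, 109, 110, 110, 110, 110, 110, 110, 111, 110, 110, 110, 110, 110, 110],
 [94, 102, 104, 108, 109, 110, 110, 110, 110, 110, 110, 111, 110, 110, 111, 110, 110, 110, 110, 110, 110, 110, 111, 111, 110, 110, 111, 111, 110, 110, 111, 111],
 [87, 90, 87, 92, 99, 107, 108, 109, 109, 110, 110, 110, 110, 111, 111, 110, 110, 110, 110, 110, 110, 110, 111, 111, 111, 110, 111, 111, 111, 111, 110, 111]]
top px 246 255 269 167 185 [436.  268.2  78.5] [435.6 268.   80. ] ((262.0, 176.0), (18.0, 14.0), 90.0)
jar [456. 431. 112.]
```

```bash
sed -i 's/p,d=arm.get_image(n); c=arm.calibration(n)/c=arm.calibration(n); p,d=arm.get_image(n)/' h.py && python3 -m jog '[[-2,15,1,0,0,0,0.2],[-2,15,1,0,0,0,0.2],[-2,15,1,0,0,0,0.2],[0,15,0,0,0,0,0.2],[0,0,0,0,0,0,0.2],[0,0,0,0,0,0,0.2]]' 40 && cat > head.py <<'E'
from h import *
s=arm.observe(); p,d,K,R,t=snap('wrist','w2.png'); np.savez('pics/w2.npz',p=p,d=d,K=K,R=R,t=t)
C=cloud(d,K,R,t); g=cv2.cvtColor(p,cv2.COLOR_RGB2GRAY)
m=((C[...,2]>70)&(C[...,2]<92)&(np.hypot(C[...,0]-437,C[...,1]-266)<22)).astype(np.uint8)
v,u=np.nonzero(m);r=cv2.minAreaRect(np.c_[u,v].astype(np.float32));print(r,len(u),C[m>0].mean(0).round(1))
q=ray_z(*r[0],80,K,R,t);print('head',q.round(1),'tcp',s['ee_pos'].round(1),s['eef_rot'].round(3),s['finger_gap'])
y=s['eef_rot'][2];e=q[:2]-s['ee_pos'][:2];print('tool x,z',e@[np.cos(y),np.sin(y)],e@[-np.sin(y),np.cos(y)])
a=[ray_z(r[0][0]+dx,r[0][1]+dy,80,K,R,t)[:2] for dx,dy in [(0,10),(0,-10)]];print(np.round(a,1))
E
python3 head.py
```

```text
time_s: 3.45
ee_pos: [436.4, 261.2, 131.8]
eef_rot: [-1.571, -0.001, 0.323]
wrist_force: [0.1, -0.7, 0.9]
finger_gap: 34.7
((261.5, 203.0), (24.0, 17.0), 90.0) 404 [434.1 264.6  78.5]
head [433.2 264.4  80. ] tcp [436.4 261.2 131.8] [-1.571e+00 -1.000e-03  3.230e-01] 34.687428700888645
tool x,z -2.0294018547414674 4.000636329983281
[[441.2 267.1]
 [425.4 261.7]]
```

View pics/w2.png

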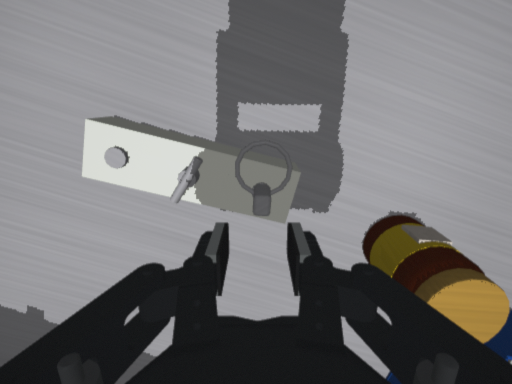

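The closer view shows the head at about (261,203) and the fingers' midline at column 258. The tee bar at (187,180) is clear of the half-open fingers.

```bash
python3 -m jog '[[-0.5,10,1.8,0,0,0,0.2],[-0.5,15,1.7,0,0,0,0.2],[0,15,0,0,0,0,0.2],[0,15,0,0,0,0,0.2],[0,12,0,0,0,0,0.2],[0,8,0,0,0,0,0.2],[0,0,0,0,0,0,0.2],[0,0,0,0,0,0,0.2]]' && python3 -m jog '[[0,0,0,0,0,0,0.5],[0,0,0,0,0,0,0.8],[0,0,0,0,0,0,1],[0,0,0,0,0,0,1]]' 60 && python3 -c "
from h import *
s=arm.observe();print(s['ee_pos'],s['eef_rot'],s['wrist_force'],s['torque'],s['finger_gap'])"
```

```text
time_s: 4.5
ee_pos: [434.3, 264.2, 56.7]
eef_rot: [-1.571, -0.001, 0.323]
wrist_force: [0.4, -0.3, 0.3]
finger_gap: 34.2
time_s: 5.0
ee_pos: [434.3, 264.3, 56.8]
eef_rot: [-1.571, -0.001, 0.323]
wrist_force: [-1.4, -0.1, 5.8]
finger_gap: 12.8
[434.27198128 264.26282464  56.81899485] [-1.57077416e+00 -9.56119445e-04  3.23233458e-01] [-1.39943153 -0.05248419  5.79140456] [-0.05507798  0.1619197  -0.00234469] 12.839715385784258
```

```bash
python3 -m jog '[[0,-8,0,0,0,0,1],[0,-15,0,0,0,0,1],[0,-25,0,0,0,0,1],[0,-40,0,0,0,0,1],[0,-40,0,0,0,0,1],[0,-40,0,0,0,0,1],[0,0,0,0,0,0,1]]' && python3 -c "
from h import *
plan([585,-124,227],-0.07,12)"
```

```text
time_s: 5.88
ee_pos: [434.9, 264.5, 227.2]
eef_rot: [-1.571, -0.006, 0.323]
wrist_force: [-0.3, 0.8, -1.5]
finger_gap: 12.5
tilt err [ 0.0001 -0.      0.0059] dyaw -0.393
[[1.6, 0.0, -34.7, 0, np.float64(0.0328), 0], [2.7, 0.0, -34.6, 0, np.float64(0.0328), 0], [3.8, 0.0, -34.5, 0, np.float64(0.0328), 0], [5.0, 0.0, -34.3, 0, np.float64(0.0328), 0], [6.1, 0.0, -34.2, 0, np.float64(0.0328), 0], [7.2, 0.0, -33.9, 0, np.float64(0.0328), 0], [8.3, 0.0, -33.7, 0, np.float64(0.0328), 0], [9.4, 0.0, -33.4, 0, np.float64(0.0328), 0], [10.5, 0.0, -33.1, 0, np.float64(0.0328), 0], [11.6, 0.0, -32.7, 0, np.float64(0.0328), 0], [12.7, 0.0, -32.3, 0, np.float64(0.0328), 0], [13.7, 0.0, -31.9, 0, np.float64(0.0328), 0]]
```

```bash
python3 -m jog '[[1.6,0,-35,0,0.033,0,1],[2.7,0,-35,0,0.033,0,1],[3.8,0,-34,0,0.033,0,1],[5,0,-34,0,0.033,0,1],[6,0,-34,0,0.033,0,1],[7,0,-34,0,0.033,0,1],[8,0,-34,0,0.033,0,1],[9,0,-33,0,0.033,0,1],[10,0,-33,0,0.033,0,1],[11,0,-33,0,0.033,0,1],[12,0,-32,0,0.033,0,1],[13,0,-32,0,0.033,0,1]]' && python3 -m jog '[[0,0,0,0,0,0,1],[0,0,0,0,0,0,1],[0,0,0,0,0,0,1]]' && python3 - <<'E'
from h import *
s=arm.observe(); p,d,K,R,t=snap('wrist','w3.png'); np.savez('pics/w3.npz',p=p,d=d,K=K,R=R,t=t,tcp=s['ee_pos'])
print(s['ee_pos'],s['eef_rot'],s['wrist_force'])
for P in [(589.5,-125.3,142),s['ee_pos']]:
    q=K@(R@np.array(P)+t);print((q[:2]/q[2]).round(1))
E
```

```text
time_s: 7.38
ee_pos: [580.0, -125.2, 223.0]
eef_rot: [-1.57, 0.002, -0.074]
wrist_force: [-0.3, 0.6, -1.1]
finger_gap: 12.7
time_s: 7.75
ee_pos: [579.8, -123.3, 224.2]
eef_rot: [-1.57, 0.001, -0.071]
wrist_force: [0.0, -0.5, -2.1]
finger_gap: 12.8
[ 579.84028562 -123.31487743  224.20004964] [-1.57049284e+00  5.59650846e-04 -7.14942326e-02] [ 0.04710576 -0.47095603 -2.06304328]
[255.7 203.3]
[257.  238.2]
```

View pics/w3.png

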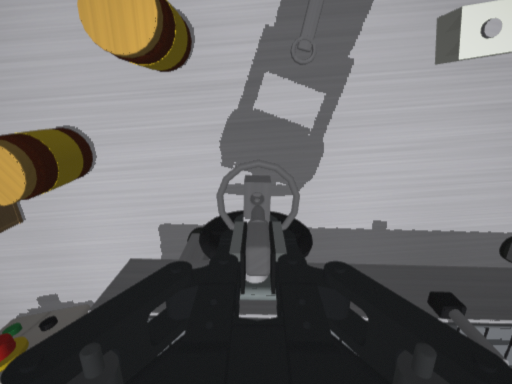

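The view shows the ring round (258,203), with the square shaft end visible through it and the hole near (257,199). I'll zoom in on that area.

```bash
python3 - <<'E'
from h import *
z=np.load('pics/w3.npz');p,d,K,R,t,tcp=[z[k] for k in ('p','d','K','R','t','tcp')]
c=cv2.convertScaleAbs(p[160:300,205:310],alpha=1.8)
cv2.imwrite('pics/c3.png',cv2.resize(c[:100],None,fx=6,fy=6,interpolation=cv2.INTER_CUBIC)[:,:,::-1])
C=cloud(d,K,R,t)
for v in range(170,262,3): print(v,C[v,234:284:3,2].round(0).astype(int))
for dz in (0,-15,-50):
    q=K@(R@(tcp+[0,0,dz])+t);print(dz,(q[:2]/q[2]).round(1))
E
```

```text
170 [219 220 220   0  -1  -2  -1   1   0   0   0   0   1   1 220 219 220]
173 [219 218   1  -1   0  -1   0   0  -1  -1  -1   2  -1   0   0 218 219]
176 [217   0   0   1 124 124 123 123 122 123 122 122   0  -1   0   0 218]
179 [  0   0   0   2 134 134 134 134 133 133 132 132 131  -1   0  -1   0]
182 [ -1  -1  -1  -1 141 142 142 142 142 142 141 141 141   0  -1  -1  -1]
185 [ -1   0   1   0 142 142 367 143 142 142 142 141 142   0   0  -1  -1]
188 [ -1  -2  -1  -1 142 142 142 141 142 142 141 143 141   0   1   1  -1]
191 [ -1  -1   0  -1 141 141 142 141 141 142 141 141 142   0  -1   1   0]
194 [  1  -1   1   1 142 141 141   0  -1  -1 143 367 142   0  -1  -1  -1]
197 [  0   0   0   0 142 142 126 120 120 367 142 141 141   0  -1   1  -1]
200 [  0   0   0   0 142 142 134 131 131 132 143 141 142   0  -1  -1  -1]
203 [  0   0   0   0 141 142 142 137 137 140 142 142  -1  -1   1   0 367]
206 [ -1   0  -1  -1 142 142 141 179 182 142 142 142  -1  -1   0  -2   0]
209 [ -1   0   0  -1 143 143 182 186 186 184 142 143   0  -1   0   0   0]
212 [ 90  89  90  89 142 143 187 190 192 191 182 142  87  88  88
[... 545 characters left out ...]
245 234 234 235 235 236 234 235 234 244 245 244 245 245]
239 [249 249 249 248 235 238 238 238 239 238 238 237 245 248 248 249 248]
242 [252 250 251 251 240 242 243 242 241 241 241 241 245 252 251 251 251]
245 [254 254 255 253 243 245 244 245 244 244 245 245 245 254 254 254 254]
248 [258 256 257 256 244 246 246 246 246 246 246 244 245 257 257 256 257]
251 [259 260 259 260 246 248 246 247 246 247 247 246 246 260 260 261 259]
254 [261 261 261 261 246 248 247 247 246 248 247 247 246 261 260 261 263]
257 [267 261 261 261 246 247 246 248 248 248 247 246 247 262 261 266 267]
260 [269 269 261 262 245 247 248 247 247 247 247 247 367 261 261 268 268]
0 [257.  238.2]
-15 [257.  226.9]
-50 [257.1 206.6]
```

View pics/c3.png

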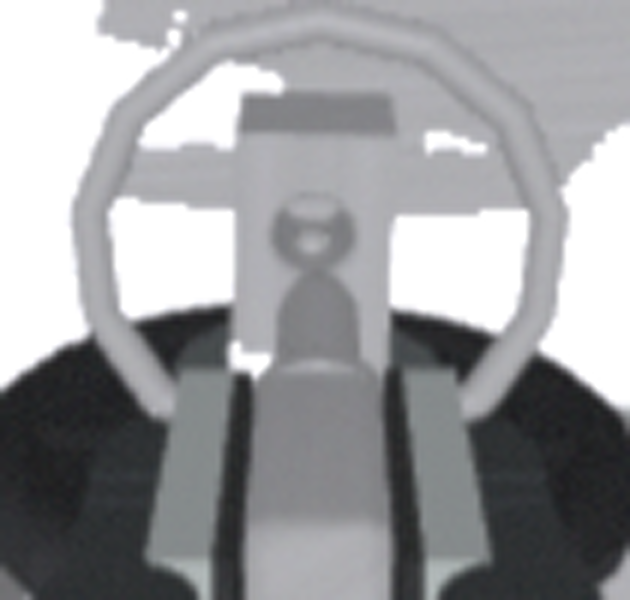

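```bash
cat > rel.py <<'E'
from h import *
from scipy.optimize import least_squares
def rel(f,hu,hv,zlo=182,zhi=207):
    z=np.load(f);p,d,K,R,t,tcp=[z[k] for k in ('p','d','K','R','t','tcp')]
    C=cloud(d,K,R,t); yaw=arm.observe()['eef_rot'][2]
    X=np.array([np.cos(yaw),np.sin(yaw)]);Z=np.array([-np.sin(yaw),np.cos(yaw)])
    rel=(C[...,:2]-tcp[:2]); x=rel@X; y=rel@Z; zz=C[...,2]
    m=(zz>zlo)&(zz<zhi)&(np.abs(x)<15)&(np.abs(y)<9)
    a,b,c=x[m],y[m],zz[m]
    r=least_squares(lambda q:np.hypot(a-q[0]-q[2]*(c-zlo),b-q[1]-q[3]*(c-zlo))-5,[0,0,0,0],loss='soft_l1')
    print('n',m.sum(),'shank at zlo (tool x,z), tilt',r.x.round(3),'rms',np.sqrt((r.fun**2).mean()).round(2))
    h=ray_z(hu,hv,142,K,R,t)
    print('hole world',h.round(1),'tool',((h[:2]-tcp[:2])@X).round(2),((h[:2]-tcp[:2])@Z).round(2))
    # square-end top
    w=(np.abs(zz-142)<2.5)&(x>-15)&(x<30)&(np.abs(y)<22)
    for lo in range(-14,14,4):
        s=w&(x>=lo)&(x<lo+4)
        if s.sum()>15: print(lo,'top y range',y[s].min().round(1),y[s].max().round(1))
    print('top x min',np.percentile(x[w],1).round(1))
    k=(np.abs(x-h_x(h,tcp,X))<16)&(zz<205)&(zz>195)
    for zc in (212,218,225): 
        s=(np.abs(zz-zc)<2)&(np.abs(y)<11)&(np.abs(x)<15); print('z',zc,'x',np.percentile(x[s],[2,50]).round(1),'y',y[s].min().round(1),y[s].max().round(1))
def h_x(h,tcp,X): return (h[:2]-tcp[:2])@X
E
python3 -c "
from rel import *
rel('pics/w3.npz',256.8,198.1)
z=np.load('pics/w3.npz');g=z['p'].mean(-1).astype(int)
for v in range(188,208): print(v,g[v,245:270])"
```

```text
n 136 shank at zlo (tool x,z), tilt [ 1.888  0.232 -0.002  0.004] rms 0.23
hole world [ 584.6 -124.   142. ] tool 4.8 -0.34
-14 top y range -11.6 11.2
-10 top y range -11.7 11.3
-6 top y range -11.6 11.4
-2 top y range -11.7 11.4
2 top y range -11.8 11.5
6 top y range -11.9 11.5
10 top y range -11.9 10.7
top x min -10.6
z 212 x [-7.1 -6.2] y -6.4 7.0
z 218 x [-7.4 -7.1] y -6.1 6.7
z 225 x [-7.5 -7.1] y -5.9 6.5
188 [ 96  97  97  99 100  98  97  97  96  96  96  97  97  97  97  96  96  98
  98  99  99  99  98  97  96]
189 [ 96  97  98  99 100  98  97  97  97  96  96  96  96  97  97  97  97  97
  98  98  99  99  98  98  97]
190 [97 97 98 99 99 99 97 97 96 96 96 96 96 97 97 97 96 97 98 98 99 99 98 97
 97]
191 [96 98 97 99 99 98 98 96 96 96 96 95 96 97 96 97 95 97 98 98 99 99 99 98
 97]
192 [96 97 98 99 99 98 97 96 94 91 87 89 89 91 90 93 95 97 98 98 99 99 99 97
 97]
193 [ 96  97  98  99  99  99  96  92  91  92  93  93  94  94  92  92  89  95
  98  98 100 100  98  97  97]
194 [96 97 98 99 99 97 92 87 93 96 98 97 97 97 97 94 87 90 96 98 98 99 98 97
 97]
195 [96 97 98 99 99 93 81 76 87 95 9
[... 579 characters left out ...]
  98  97  89  79  73  72  71
  81  92  98  98  98  97 102]
202 [ 97  97  99  99  98  91  80  72  71  73  78  82  82  78  75  72  73  78
  89  95  98  98  98  97 102]
203 [ 97  98  99  99  99  95  89  81  75  73  74  75  75  74  73  73  79  87
  93  97  99  97  98  97 103]
204 [ 97  98  98  99  98  98  94  90  84  79  75  74  73  73  76  81  88  94
  97  99 100  99  98  97 104]
205 [ 97  98  99  99  99  98  96  94  92  88  78  73  70  70  75  83  91  97
  99 100  99  99  98  97 105]
206 [ 96  98  98  99  99  98  97  97  93  83  74  71  71  70  72  75  84  96
  98  99  99  98  98  97 106]
207 [ 97  98  99  99  99  99  97  95  87  76  73  73  73  73  72  71  75  87
  96  99  99  98  97  97 105]
```

```bash
python3 -m jog '[[1.5,3,-0.3,0,0,0,1],[1.6,6,-0.25,0,0,0,1],[0,8,0,0,0,0,1],[0,6,0,0,0,0,1],[0,2,0,0,0,0,1],[0,0,0,0,0,0,1],[0,0,0,0,0,0,1]]' && python3 - <<'E'
from rel import *
s=arm.observe(); p,d,K,R,t=snap('wrist','w4.png'); np.savez('pics/w4.npz',p=p,d=d,K=K,R=R,t=t,tcp=s['ee_pos'])
print(s['ee_pos'],s['eef_rot'],s['wrist_force'],s['torque'])
rel('pics/w4.npz',257,190,158,181)
e=np.array([584.7,-124.1])-s['ee_pos'][:2];y=s['eef_rot'][2];print('hole in tool by old cal',e@[np.cos(y),np.sin(y)],e@[-np.sin(y),np.cos(y)])
E
```

```text
time_s: 8.68
ee_pos: [583.3, -125.2, 199.6]
eef_rot: [-1.571, -0.0, -0.073]
wrist_force: [-0.1, 0.5, -1.6]
finger_gap: 12.5
[ 583.29835096 -125.16571187  199.57505215] [-1.57093459e+00 -4.67052848e-04 -7.28249226e-02] [-0.08830259  0.49022933 -1.55285731] [0.00507663 0.01464405 0.02718998]
n 131 shank at zlo (tool x,z), tilt [ 1.955  0.252 -0.009  0.002] rms 0.22
hole world [ 572.4 -124.5  142. ] tool -10.93 -0.13
-14 top y range -10.4 13.3
-10 top y range -10.4 13.3
-6 top y range -10.5 12.6
-2 top y range -10.5 12.7
2 top y range -10.6 12.8
6 top y range -10.7 12.9
10 top y range -10.8 12.8
top x min -14.2
z 212 x [-13.2  -7.3] y -10.8 10.8
z 218 x [-13.3  -7.5] y -10.8 10.9
z 225 x [-13.3  -4.3] y -10.8 11.0
hole in tool by old cal 1.3203920799716913 1.1648719166729002
```

```bash
python3 -m jog '[[-0.5,0,0.9,0,0,0,1],[0,0,0,0,0,0,1],[0,0,0,0,0,0,1]]' && python3 - <<'E'
from rel import *
for i in range(2):
    s=arm.observe(); p,d,K,R,t=snap('wrist','w5.png'); np.savez('pics/w5.npz',p=p,d=d,K=K,R=R,t=t,tcp=s['ee_pos'])
    print(s['ee_pos'],s['eef_rot'],s['wrist_force'],s['torque'])
    rel('pics/w5.npz',257,190,158,181)
c=cv2.convertScaleAbs(p[150:250,205:310],alpha=1.8)
cv2.imwrite('pics/c5.png',cv2.resize(c,None,fx=5,fy=5,interpolation=cv2.INTER_CUBIC)[:,:,::-1])
E
```

```text
time_s: 9.1
ee_pos: [582.8, -124.2, 199.3]
eef_rot: [-1.571, -0.0, -0.073]
wrist_force: [-0.9, 0.1, -0.3]
finger_gap: 12.7
[ 582.76603913 -124.15590989  199.33686797] [-1.57080950e+00 -7.96880414e-06 -7.27282894e-02] [-0.88675198  0.10504139 -0.2798174 ] [-0.03269929 -0.0137582   0.02443859]
n 132 shank at zlo (tool x,z), tilt [ 1.96   0.233 -0.007  0.006] rms 0.21
hole world [ 571.8 -123.5  142. ] tool -11.01 -0.13
-14 top y range -11.2 12.5
-10 top y range -11.2 12.5
-6 top y range -11.3 11.8
-2 top y range -11.3 11.9
2 top y range -11.5 12.0
6 top y range -11.5 12.0
10 top y range -11.5 11.2
top x min -13.6
z 212 x [-13.3  -7.4] y -10.7 10.7
z 218 x [-13.2  -7.5] y -10.8 11.0
z 225 x [-13.3 -12.2] y -10.7 10.9
[ 582.78623115 -124.16509271  199.35055065] [-1.57080302e+00 -5.04688954e-05 -7.27252175e-02] [ 0.11589245 -0.09296101 -1.22802107] [0.01133501 0.02582411 0.01476071]
n 129 shank at zlo (tool x,z), tilt [ 1.825  0.276  0.005 -0.005] rms 0.22
hole world [ 571.8 -123.5  142. ] tool -11.04 -0.13
-14 top y range -11.2 12.5
-10 top y range -11.3 12.5
-6 top y range -11.3 11.8
-2 top y range -11.3 11.9
2 top y range -11.4 11.9
6 top y range -11.5 12.0
10 top y range -11.6 11.3
top x min -13.6
z 212 x [-13.2  -7.4] y -10.7 10.8
z 218 x [-13.3  -7.4] y -10.8 10.9
z 225 x [-13.4 -12.3] y -10.7 10.9
```

View pics/c5.png

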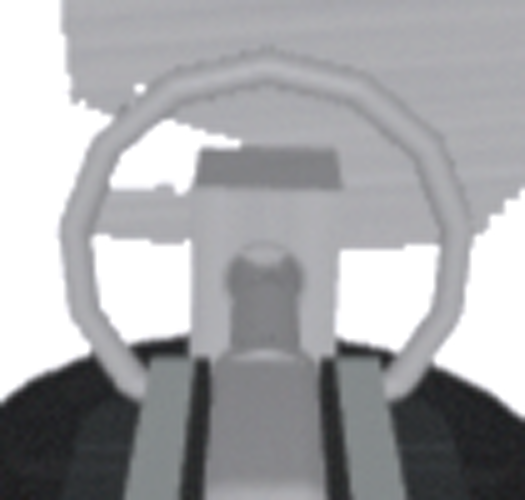

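The shank is centred laterally over the hole in the crop (both at x≈265). Its distance along the shaft agrees within about 0.5 mm. I'll lower it in small steps and watch the force.

```bash
python3 -m jog '[[0,3,0,0,0,0,1],[0,2,0,0,0,0,1],[0,1.5,0,0,0,0,1],[0,0,0,0,0,0,1]]' && python3 -m jog '[[0,1.5,0,0,0,0,1],[0,1.5,0,0,0,0,1],[0,0,0,0,0,0,1]]'&& python3 -m jog '[[0,1.5,0,0,0,0,1],[0,1.5,0,0,0,0,1],[0,0,0,0,0,0,1]]'
```

```text
time_s: 9.7
ee_pos: [582.7, -124.2, 192.7]
eef_rot: [-1.571, 0.0, -0.073]
wrist_force: [-0.9, -0.6, -1.4]
finger_gap: 12.7
time_s: 10.07
ee_pos: [582.7, -124.2, 189.7]
eef_rot: [-1.571, 0.0, -0.073]
wrist_force: [0.1, -0.5, -1.0]
finger_gap: 12.4
time_s: 10.45
ee_pos: [582.7, -124.2, 186.7]
eef_rot: [-1.571, 0.0, -0.073]
wrist_force: [-0.3, 0.1, -2.6]
finger_gap: 12.7
```

```bash
python3 -m jog '[[0,1.5,0,0,0,0,1],[0,1.5,0,0,0,0,1],[0,0,0,0,0,0,1]]' && python3 -m jog '[[0,2,0,0,0,0,1],[0,2,0,0,0,0,1],[0,0,0,0,0,0,1]]'&& python3 -m jog '[[0,2,0,0,0,0,1],[0,2,0,0,0,0,1],[0,0,0,0,0,0,1]]'
```

```text
time_s: 10.82
ee_pos: [582.7, -124.2, 183.7]
eef_rot: [-1.571, 0.0, -0.073]
wrist_force: [0.1, 0.4, -0.5]
finger_gap: 12.4
time_s: 11.2
ee_pos: [582.7, -124.1, 179.6]
eef_rot: [-1.571, 0.0, -0.073]
wrist_force: [-0.1, -0.6, -0.6]
finger_gap: 12.9
time_s: 11.58
ee_pos: [582.6, -124.1, 175.6]
eef_rot: [-1.571, 0.001, -0.073]
wrist_force: [-0.9, -0.7, -1.2]
finger_gap: 12.7
```

```bash
python3 -m jog '[[0,2,0,0,0,0,1],[0,2,0,0,0,0,1],[0,0,0,0,0,0,1]]' && python3 -m jog '[[0,2,0,0,0,0,1],[0,2,0,0,0,0,1],[0,0,0,0,0,0,1]]'&& python3 -m jog '[[0,2,0,0,0,0,1],[0,1.5,0,0,0,0,1],[0,0,0,0,0,0,1]]'&& python3 -m jog '[[0,1.5,0,0,0,0,1],[0,1.5,0,0,0,0,1],[0,0,0,0,0,0,1]]'
```

```text
time_s: 11.95
ee_pos: [582.6, -124.1, 171.5]
eef_rot: [-1.571, 0.001, -0.073]
wrist_force: [0.0, -0.7, -2.6]
finger_gap: 12.5
time_s: 12.32
ee_pos: [582.7, -124.1, 167.4]
eef_rot: [-1.571, 0.001, -0.073]
wrist_force: [-0.8, 0.6, -2.7]
finger_gap: 12.4
time_s: 12.7
ee_pos: [582.7, -124.1, 164.0]
eef_rot: [-1.571, 0.0, -0.073]
wrist_force: [-1.9, -0.2, -1.9]
finger_gap: 12.5
time_s: 13.08
ee_pos: [582.7, -124.2, 161.1]
eef_rot: [-1.571, 0.0, -0.073]
wrist_force: [-1.4, -0.1, -1.7]
finger_gap: 12.3
```

```bash
python3 -m jog '[[0,1,0,0,0,0,1],[0,1,0,0,0,0,1],[0,0,0,0,0,0,1]]' && python3 -m jog '[[0,1,0,0,0,0,1],[0,0,0,0,0,0,1]]' && python3 - <<'E'
from h import *
s=arm.observe(); p,d,K,R,t=snap('wrist','w6.png'); np.savez('pics/w6.npz',p=p,d=d,K=K,R=R,t=t,tcp=s['ee_pos'])
print(s['ee_pos'],s['wrist_force'])
C=cloud(d,K,R,t)
for v in range(195,250,2): print(v,C[v,248:268:3,2].round(1))
c=cv2.convertScaleAbs(p[150:270,195:320],alpha=1.8)
cv2.imwrite('pics/c6.png',cv2.resize(c,None,fx=4,fy=4,interpolation=cv2.INTER_CUBIC)[:,:,::-1])
E
```

```text
time_s: 13.45
ee_pos: [582.7, -124.2, 159.2]
eef_rot: [-1.571, 0.0, -0.073]
wrist_force: [-2.2, -0.3, -0.9]
finger_gap: 13.1
time_s: 13.7
ee_pos: [582.7, -124.2, 158.2]
eef_rot: [-1.571, 0.0, -0.073]
wrist_force: [-2.7, 0.3, -1.1]
finger_gap: 12.7
[ 582.68611508 -124.15936807  158.15064672] [-2.70383785  0.32657002 -1.13107435]
195 [119.7 119.5 119.7 118.6 117.6 118.3 118.1]
197 [123.1 123.4 123.1 123.3 123.8 123.  122.6]
199 [127.4 126.8 127.6 127.2 126.6 126.5 126.5]
201 [132.2 131.3 131.3 300.5 130.  130.9 130.3]
203 [136.  135.5 134.9 134.5 135.2 134.4 135.2]
205 [137.5 138.5 137.8 137.7 138.1 138.  138.5]
207 [141.2 140.9 141.6 142.6 140.9 142.8 140.3]
209 [142.4 141.4 142.  141.5 142.6 141.  141.1]
211 [141.3 141.4 141.8 141.5 140.3 142.1 142.1]
213 [141.  142.6 142.9 141.6 140.8 142.  141.2]
215 [141.8 141.8 141.5 141.7 141.9 142.1 141.9]
217 [141.4 142.7 141.1 141.  140.5 142.5 143.2]
219 [141.6 143.6 144.8 147.2 145.9 144.2 141.3]
221 [142.9 147.8 147.  147.7 146.9 146.5 145. ]
223 [150.8 153.  153.1 152.9 152.6 151.9 151.2]
225 [153.3 155.2 155.1 154.9 155.8 155.9 155.1]
227 [156.5 157.8 158.2 158.1 156.7 157.8 156.5]
229 [159.7 161.3 160.8 160.3 160.7 160.6 159.1]
231 [161.8 161.9 162.9 162.6 162.3 163.2 161.8]
233 [165.1 165.6 164.7 166.  164.8 165.3 165.4]
235 [167.4 167.8 168.5 167.4 168.7 167.6 167.8]
237 [168.3 169.7 170.3 169.9 170.2 169.3 169.6]
239 [171.7 172.3 172.8 172.6 171.8 171.7 172.3]
241 [173.4 175.1 175.1 174.4 174.4 173.8 173.4]
243 [174.9 176.5 175.5 177.6 176.5 176.6 176.6]
245 [176.9 177.8 178.3 178.  179.2 178.3 178.3]
247 [179.1 179.2 178.8 178.9 179.2 179.4 180.3]
249 [179.9 180.  180.5 180.8 180.4 180.5 180.5]
```

View pics/c6.png

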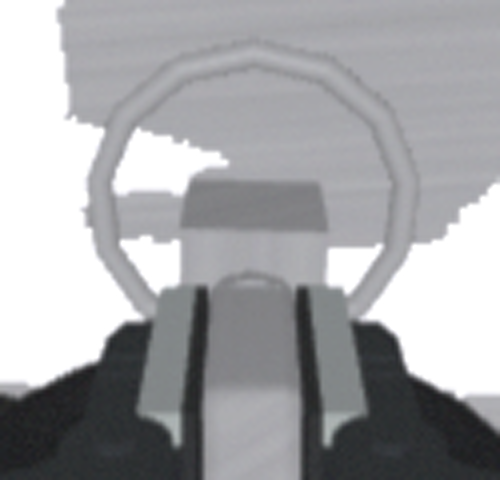

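The ring is open over the shaft end, and the collar is about 1.5 mm above the shaft top. I'll keep lowering it gently.

```bash
python3 -m jog '[[-0.2,0.7,0,0,0,0,1],[0,0,0,0,0,0,1]]' && python3 -m jog '[[0,0.7,0,0,0,0,1],[0,0,0,0,0,0,1]]' && python3 - <<'E'
from h import *
s=arm.observe(); p,d,K,R,t=snap('wrist','w7.png'); print(s['ee_pos'],s['wrist_force'])
C=cloud(d,K,R,t)
print('shaft',np.median(C[210:214,243:250,2]),[ (v,np.median(C[v,250:266,2]).round(1)) for v in range(213,225)],[ (v,np.median(C[v,252:264,2]).round(1)) for v in range(240,285,4)])
E
```

```text
time_s: 14.0
ee_pos: [582.6, -124.2, 157.6]
eef_rot: [-1.571, -0.0, -0.073]
wrist_force: [-1.9, 0.8, -1.2]
finger_gap: 12.9
time_s: 14.25
ee_pos: [582.6, -124.2, 156.9]
eef_rot: [-1.571, -0.0, -0.073]
wrist_force: [-1.4, 0.5, -0.8]
finger_gap: 12.9
[ 582.63035105 -124.18525833  156.91352924] [-1.36761709  0.50479509 -0.83502738]
shaft 141.6668963415657 [(213, np.float64(141.7)), (214, np.float64(142.0)), (215, np.float64(141.7)), (216, np.float64(141.8)), (217, np.float64(142.0)), (218, np.float64(142.0)), (219, np.float64(144.1)), (220, np.float64(145.4)), (221, np.float64(145.7)), (222, np.float64(149.7)), (223, np.float64(151.2)), (224, np.float64(152.5))] [(240, np.float64(171.8)), (244, np.float64(176.1)), (248, np.float64(178.7)), (252, np.float64(179.4)), (256, np.float64(179.9)), (260, np.float64(179.8)), (264, np.float64(179.9)), (268, np.float64(180.0)), (272, np.float64(180.0)), (276, np.float64(151.1)), (280, np.float64(151.3)), (284, np.float64(151.2))]
```

```bash
python3 -m jog '[[0,0.4,0,0,0,0,1],[0,0,0,0,0,0,1]]' && python3 -m jog '[[0,0.4,0,0,0,0,1],[0,0,0,0,0,0,1]]'&& python3 -m jog '[[0,0.4,0,0,0,0,1],[0,0,0,0,0,0,1]]'
```

```text
time_s: 14.55
ee_pos: [582.6, -124.2, 156.9]
eef_rot: [-1.571, -0.0, -0.073]
wrist_force: [-3.0, -0.6, 3.0]
finger_gap: 12.5
time_s: 14.8
ee_pos: [582.6, -124.2, 156.8]
eef_rot: [-1.571, -0.001, -0.073]
wrist_force: [-3.4, 0.9, 5.2]
finger_gap: 12.8
time_s: 15.05
ee_pos: [582.7, -124.2, 156.8]
eef_rot: [-1.571, -0.001, -0.073]
wrist_force: [-4.3, 1.0, 8.6]
finger_gap: 12.7
```

```bash
python3 -m jog '[[0,0.3,0,0,0,0,1],[0,0,0,0,0,0,1]]' && python3 -m jog '[[0.2,-1.2,0,0,0,0,1],[0,0,0,0,0,0,1]]' && python3 -m jog '[[0,0,0,0,0,0,0.6],[0,0,0,0,0,0,0.4],[0,0,0,0,0,0,0.4]]' && python3 -m jog '[[0,-8,0,0,0,0,0.4],[0,-15,0,0,0,0,0.4],[0,-20,0,0,0,0,0.4],[0,-15,0,0,0,0,0.4],[0,0,0,0,0,0,0.4],[0,0,0,0,0,0,0.4]]' && python3 - <<'E'
from h import *
s=arm.observe(); p,d,K,R,t=snap('wrist','w8.png'); np.savez('pics/w8.npz',p=p,d=d,K=K,R=R,t=t,tcp=s['ee_pos']); print(s['ee_pos'],s['wrist_force'])
C=cloud(d,K,R,t)
c=cv2.convertScaleAbs(p[120:280,160:360],alpha=1.5)
cv2.imwrite('pics/c8.png',cv2.resize(c,None,fx=3.5,fy=3.5,interpolation=cv2.INTER_CUBIC)[:,:,::-1])
m=(C[...,2]>172)&(C[...,2]<186)&(np.abs(C[...,0]-584.6)<15)&(np.abs(C[...,1]+124)<12)
print('head top',np.median(C[m][:,2]),C[m].mean(0),'shaft',np.median(C[(np.abs(C[...,2]-142)<3)&(np.abs(C[...,0]-572)<4)&(np.abs(C[...,1]+123.5)<8)],0))
E
```

```text
time_s: 15.3
ee_pos: [582.7, -124.2, 156.8]
eef_rot: [-1.571, -0.001, -0.073]
wrist_force: [-5.9, 1.1, 10.5]
finger_gap: 12.6
time_s: 15.55
ee_pos: [582.7, -124.2, 156.8]
eef_rot: [-1.571, 0.0, -0.073]
wrist_force: [-3.6, 1.5, 5.3]
finger_gap: 12.9
time_s: 15.92
ee_pos: [582.9, -124.2, 156.4]
eef_rot: [-1.571, -0.0, -0.073]
wrist_force: [0.1, 0.0, -1.0]
finger_gap: 25.6
time_s: 16.68
ee_pos: [582.5, -124.1, 214.1]
eef_rot: [-1.57, 0.001, -0.073]
wrist_force: [-0.3, 0.6, -0.1]
finger_gap: 25.5
[ 582.5375287  -124.09224126  214.10613124] [-0.30191595  0.55251699 -0.07531447]
head top 179.24354641332047 [ 582.3216429  -123.88918726  178.7777673 ] shaft [ 572.39509332 -124.23126213  141.68058713]
```

View pics/c8.png

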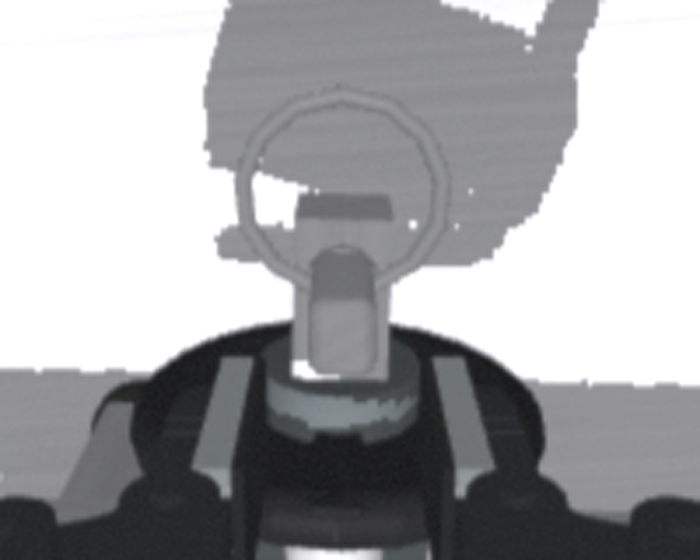

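The pin is seated: the head top is about 37.7 mm above the shaft top, against 38 nominal. The ring is open over the shaft end. I'll shut the fingers, move out over the ring's far side and press down.

```bash
python3 -m jog '[[-10,0,0,0,0,0,1],[-14,0,0,0,0,0,1],[-14,0,0,0,0,0,1],[0,10,0,0,0,0,1],[0,20,0,0,0,0,1],[0,18,0,0,0,0,1],[0,6,0,0,0,0,1],[0,0,0,0,0,0,1],[0,0,0,0,0,0,1]]' 20 && python3 - <<'E'
from h import *
s=arm.observe(); p,d,K,R,t=snap('side'); print(s['ee_pos'],s['wrist_force'],s['finger_gap'])
q=K@(R@np.array([575,-124,150])+t);u,v=(q[:2]/q[2]).astype(int);print(u,v)
cv2.imwrite('pics/s9.png',cv2.resize(p[max(0,v-45):v+35,u-50:u+50],None,fx=6,fy=6,interpolation=cv2.INTER_CUBIC)[:,:,::-1])
E
```

```text
time_s: 17.85
ee_pos: [545.2, -121.5, 161.1]
eef_rot: [-1.571, -0.001, -0.073]
wrist_force: [-0.1, -0.7, 0.6]
finger_gap: -0.1
[ 545.20049417 -121.54452772  161.14846853] [-0.06908661 -0.74143592  0.61081494] -0.07146422023560277
266 152
```

View pics/s9.png

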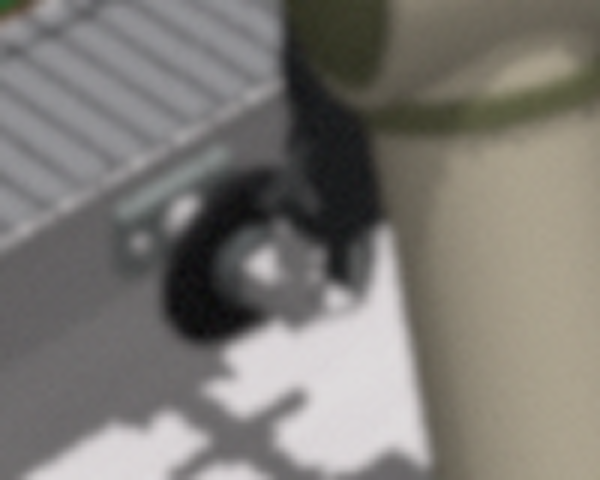

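The side view shows the shut fingers standing over the ring's far side, clear of the head and wheel. That is 11 pictures viewed. Now I'll press down in steps.

```bash
python3 -m jog '[[0,4,0,0,0,0,1],[0,4,0,0,0,0,1],[0,3,0,0,0,0,1],[0,0,0,0,0,0,1]]' && python3 -m jog '[[0,3,0,0,0,0,1],[0,3,0,0,0,0,1],[0,0,0,0,0,0,1]]' && python3 -m jog '[[0,3,0,0,0,0,1],[0,3,0,0,0,0,1],[0,0,0,0,0,0,1]]'
```

```text
time_s: 18.4
ee_pos: [544.8, -121.4, 149.4]
eef_rot: [-1.571, 0.0, -0.073]
wrist_force: [-0.1, -0.4, 0.4]
finger_gap: 0.1
time_s: 18.77
ee_pos: [545.0, -121.4, 143.4]
eef_rot: [-1.571, -0.0, -0.073]
wrist_force: [0.3, -0.5, 0.9]
finger_gap: 0.2
time_s: 19.15
ee_pos: [544.8, -121.4, 137.4]
eef_rot: [-1.571, 0.0, -0.073]
wrist_force: [2.5, 0.2, 1.2]
finger_gap: 0.3
```

```bash
python3 - <<'E'
from h import *
s=arm.observe(); p,d,K,R,t=snap('wrist','w10.png'); np.savez('pics/w10.npz',p=p,d=d,K=K,R=R,t=t); print(s['ee_pos'],s['wrist_force'],s['torque'])
C=cloud(d,K,R,t)
# points belonging to the ring: above table, robot-side of shaft end, below fingers
m=(C[...,0]<566)&(C[...,0]>525)&(np.abs(C[...,1]+122)<30)&(C[...,2]>60)&(C[...,2]<160)
v,u=np.nonzero(m);print(len(u));P=C[m]
for i in np.argsort(P[:,1])[::max(1,len(u)//25)]: print(u[i],v[i],P[i].round(0))
E
```

```text
[ 544.83642328 -121.36989005  137.36104007] [2.48955551 0.17275809 1.1545309 ] [-0.05904979 -0.18920512  0.02731718]
1125
216 264 [ 558. -147.  142.]
220 257 [ 553. -144.  142.]
223 246 [ 548. -142.  139.]
226 251 [ 550. -140.  141.]
230 239 [ 544. -137.  138.]
234 243 [ 535. -132.  158.]
238 235 [ 535. -131.  150.]
241 237 [ 535. -129.  153.]
243 244 [ 535. -128.  160.]
248 222 [ 531. -125.  143.]
250 236 [ 532. -124.  158.]
253 233 [ 532. -122.  156.]
256 230 [ 532. -121.  152.]
259 232 [ 532. -119.  155.]
262 232 [ 533. -118.  154.]
265 235 [ 532. -116.  157.]
268 237 [ 532. -115.  160.]
271 235 [ 537. -113.  149.]
274 237 [ 537. -112.  152.]
278 244 [ 537. -110.  160.]
280 236 [ 537. -108.  151.]
285 243 [ 548. -105.  139.]
289 246 [ 550. -103.  141.]
292 256 [ 556. -101.  141.]
295 261 [ 558. -100.  143.]
```

```bash
python3 -m jog '[[0,2,0,0,0,0,1],[0,2,0,0,0,0,1],[0,0,0,0,0,0,1]]' && python3 -m jog '[[0,2,0,0,0,0,1],[0,2,0,0,0,0,1],[0,0,0,0,0,0,1]]' && python3 - <<'E'
from h import *
s=arm.observe(); p,d,K,R,t=snap('wrist','w11.png'); print(s['ee_pos'],s['wrist_force'],s['torque'])
C=cloud(d,K,R,t)
m=(C[...,0]<566)&(C[...,0]>525)&(np.abs(C[...,1]+122)<30)&(np.abs(C[...,1]+122)>12)&(C[...,2]>60)&(C[...,2]<150)
v,u=np.nonzero(m);print(len(u));P=C[m]
for i in np.argsort(P[:,1])[::max(1,len(u)//20)]: print(u[i],v[i],P[i].round(0))
E
```

```text
time_s: 19.58
ee_pos: [544.8, -121.4, 133.4]
eef_rot: [-1.571, 0.0, -0.073]
wrist_force: [1.3, -0.1, 1.3]
finger_gap: -0.1
time_s: 19.95
ee_pos: [544.8, -121.4, 129.4]
eef_rot: [-1.571, 0.0, -0.073]
wrist_force: [1.0, -1.1, 2.1]
finger_gap: -0.1
[ 544.76641658 -121.38203812  129.43404803] [ 0.98842717 -1.08200903  2.08529165] [-0.09695422 -0.17431798 -0.02639006]
315
217 264 [ 556. -146.  136.]
220 260 [ 555. -144.  135.]
221 259 [ 553. -143.  136.]
223 257 [ 553. -142.  134.]
224 253 [ 551. -141.  133.]
225 251 [ 550. -141.  133.]
226 254 [ 551. -140.  135.]
228 251 [ 550. -139.  133.]
229 247 [ 548. -138.  132.]
278 237 [ 537. -110.  145.]
279 236 [ 537. -109.  143.]
281 240 [ 537. -108.  148.]
282 238 [ 537. -108.  146.]
286 251 [ 552. -105.  133.]
287 249 [ 552. -104.  131.]
289 255 [ 554. -103.  135.]
290 252 [ 552. -103.  134.]
291 250 [ 552. -102.  133.]
293 263 [ 558. -101.  136.]
293 253 [ 554. -101.  132.]
296 265 [ 559. -100.  138.]
```

```bash
python3 -m jog '[[0,2,0,0,0,0,1],[0,2,0,0,0,0,1],[0,2,0,0,0,0,1],[0,0,0,0,0,0,1]]' && python3 -m jog '[[0,2,0,0,0,0,1],[0,2,0,0,0,0,1],[0,0,0,0,0,0,1]]' && python3 -m jog '[[0,1.5,0,0,0,0,1],[0,1.5,0,0,0,0,1],[0,0,0,0,0,0,1]]' && python3 - <<'E'
from h import *
s=arm.observe(); p,d,K,R,t=snap('wrist','w12.png'); print(s['ee_pos'],s['wrist_force'],s['torque'])
C=cloud(d,K,R,t)
m=(C[...,0]<580)&(C[...,0]>525)&(np.abs(C[...,1]+122)<30)&(np.abs(C[...,1]+122)>12)&(C[...,2]>60)&(C[...,2]<150)
v,u=np.nonzero(m);print(len(u));P=C[m]
for i in np.argsort(P[:,1])[::max(1,len(u)//20)]: print(u[i],v[i],P[i].round(0))
E
```

```text
time_s: 20.5
ee_pos: [544.7, -121.4, 123.4]
eef_rot: [-1.571, 0.001, -0.073]
wrist_force: [1.4, -0.6, 2.1]
finger_gap: 0.1
time_s: 20.88
ee_pos: [544.3, -121.2, 119.1]
eef_rot: [-1.57, 0.002, -0.073]
wrist_force: [0.6, -0.3, 0.2]
finger_gap: 0.0
time_s: 21.25
ee_pos: [544.8, -121.4, 116.4]
eef_rot: [-1.571, 0.0, -0.073]
wrist_force: [-0.0, -0.4, -0.4]
finger_gap: -0.2
[ 544.77129917 -121.37393798  116.42060052] [-0.04380394 -0.41315825 -0.44629692] [ 0.02719838 -0.00644746 -0.00425802]
143
231 243 [ 536. -134.  137.]
277 234 [ 537. -110.  128.]
277 232 [ 537. -110.  125.]
277 230 [ 537. -110.  124.]
280 248 [ 536. -109.  143.]
278 233 [ 536. -109.  127.]
280 244 [ 537. -109.  139.]
281 248 [ 537. -109.  143.]
279 234 [ 537. -109.  128.]
281 244 [ 536. -109.  139.]
281 243 [ 537. -108.  137.]
282 247 [ 537. -108.  142.]
281 239 [ 537. -108.  134.]
283 249 [ 537. -108.  144.]
282 241 [ 536. -108.  136.]
281 235 [ 537. -108.  128.]
283 244 [ 537. -108.  138.]
284 247 [ 537. -107.  142.]
282 235 [ 537. -107.  129.]
286 255 [ 537. -107.  149.]
284 243 [ 537. -107.  137.]
```

The force fell to zero and the ring is no longer under the finger, so it has snapped shut. I'll back off and check.

```bash
python3 -m jog '[[-10,0,0,0,0,0,1],[-10,-10,0,0,0,0,1],[-5,-25,0,0,0,0,1],[-5,-35,0,0,0,0,1],[0,-35,0,0,0,0,1],[0,0,0,0,0,0,1],[0,0,0,0,0,0,1]]' && python3 - <<'E'
from h import *
s=arm.observe(); p,d,K,R,t=snap('wrist','w13.png'); print(s['ee_pos'],s['wrist_force'])
C=cloud(d,K,R,t)
q=K@(R@np.array([584.6,-124,145])+t);u,v=(q[:2]/q[2]).astype(int);print(u,v)
a=cv2.resize(p[max(0,v-60):v+60,u-60:u+60],(520,520),interpolation=cv2.INTER_CUBIC)
p2,d2,K2,R2,t2=snap('side'); q=K2@(R2@np.array([584.6,-124,140])+t2);u,v=(q[:2]/q[2]).astype(int)
b=cv2.resize(p2[v-25:v+25,u-13:u+13],(270,520),interpolation=cv2.INTER_CUBIC)
cv2.imwrite('pics/f13.png',cv2.convertScaleAbs(np.hstack([a,b]),alpha=1.4)[:,:,::-1])
m=(np.abs(C[...,0]-584.6)<30)&(np.abs(C[...,1]+124)<34)
for lo,hi in [(176,184),(143.5,149)]:
    k=m&(C[...,2]>lo)&(C[...,2]<hi)&(np.abs(C[...,0]-584.6)<14)&(np.abs(C[...,1]+124)<14);print(lo,k.sum(),C[k].mean(0).round(1),np.median(C[k][:,2]).round(1))
k=m&(C[...,2]>95)&(C[...,2]<160)&(np.abs(C[...,1]+124)>15)&(C[...,0]<598);P=C[k];print('ring pts',len(P),P.mean(0).round(1),P.std(0).round(1),P.min(0).round(0),P.max(0).round(0))
E
```

```text
time_s: 22.18
ee_pos: [514.3, -119.0, 221.4]
eef_rot: [-1.571, 0.001, -0.073]
wrist_force: [-0.0, 0.7, -0.1]
finger_gap: -0.1
[ 514.2872179  -119.0477964   221.39880893] [-0.00805382  0.67147775 -0.11657292]
257 265
176 24 [ 590.2 -124.3  179.6] 179.7
143.5 0 [nan nan nan] nan
ring pts 14 [ 558.6 -109.3  120.6] [0.8 8.4 1.2] [ 557. -139.  118.] [ 560. -105.  122.]<stdin>:11: RuntimeWarning: Mean of empty slice.
  ret = um.true_divide(
  return _methods._mean(a, axis=axis, dtype=dtype,
  ret = ret.dtype.type(ret / rcount)
```

View pics/f13.png

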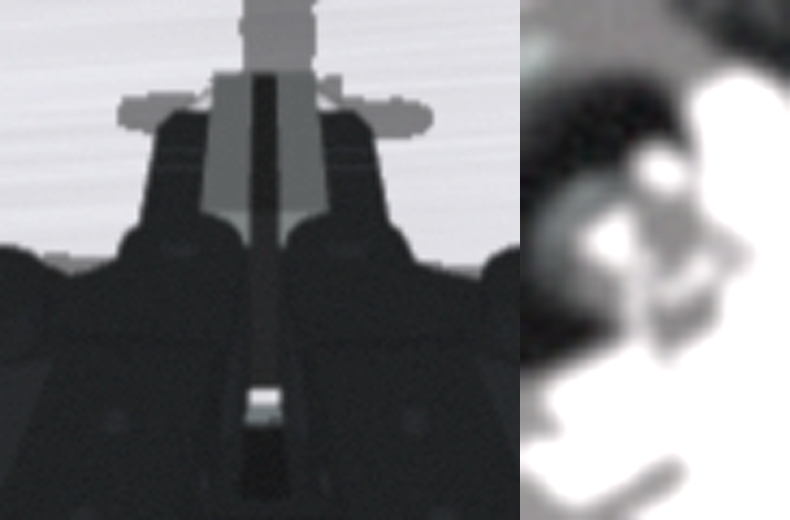

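The wrist view is blocked by the gripper, and two small wire bits near z≈120 suggest the ring may not be fully down. I'll move to a clear viewpoint and measure by depth.

```bash
python3 -m jog '[[0,-25,0,0,0,0,1],[25,-15,0,0,0,0,0.5],[30,0,0,0,0,0,0],[10,0,0,0,0,0,0],[0,0,0,0,0,0,0],[0,0,0,0,0,0,0]]' && python3 - <<'E'
from h import *
s=arm.observe(); p,d,K,R,t=snap('wrist','w14.png'); np.savez('pics/w14.npz',p=p,d=d,K=K,R=R,t=t,tcp=s['ee_pos']);print(s['ee_pos'],s['wrist_force'])
C=cloud(d,K,R,t); y=-0.073
x=-((C[...,0]-584.6)*np.cos(y)+(C[...,1]+124)*np.sin(y)); w=-(C[...,0]-584.6)*np.sin(y)+(C[...,1]+124)*np.cos(y); z=C[...,2]
m=(np.abs(x)<60)&(np.abs(w)<28)&(z>60)&(z<200)
# off-shaft points only
k=m&(np.abs(w)>13.5)&(x>-15); k|=m&(x>18)
v,u=np.nonzero(k);print(len(u))
for i in np.argsort(w[k])[::max(1,len(u)//40)]: print(u[i],v[i],'x %.0f w %.0f z %.0f'%(x[k][i],w[k][i],z[k][i]))
h=m&(z>176)&(np.abs(x)<14)&(np.abs(w)<12);print('head',h.sum(),x[h].mean(),w[h].mean(),np.median(z[h]))
f=m&(np.abs(z-142)<3)&(x<15)&(x>9);print('shaft',f.sum(),np.median(z[f]))
E
```

```text
time_s: 23.02
ee_pos: [579.0, -123.9, 261.4]
eef_rot: [-1.571, 0.001, -0.073]
wrist_force: [0.9, -0.5, -0.5]
finger_gap: 42.8
[ 579.02907012 -123.86698114  261.43340313] [ 0.89367782 -0.50565048 -0.48465095]
158
235 180 x 1 w -25 z 123
235 183 x 1 w -24 z 134
236 180 x 2 w -23 z 126
236 183 x 1 w -23 z 135
237 179 x 2 w -22 z 123
238 178 x 2 w -22 z 119
237 186 x -1 w -21 z 138
237 184 x 1 w -21 z 139
238 182 x 2 w -21 z 132
239 179 x 2 w -20 z 121
238 186 x -1 w -20 z 139
240 177 x 2 w -20 z 114
240 179 x 1 w -19 z 120
239 184 x 2 w -19 z 141
241 177 x 2 w -18 z 115
241 179 x 1 w -18 z 118
240 185 x 2 w -18 z 145
242 177 x 2 w -17 z 114
241 188 x -1 w -17 z 145
241 187 x 1 w -17 z 146
243 179 x -0 w -16 z 114
242 185 x 2 w -16 z 145
244 179 x -1 w -15 z 111
243 188 x -1 w -15 z 144
243 185 x 3 w -15 z 146
245 177 x 1 w -14 z 111
244 188 x -0 w -14 z 146
271 187 x 1 w 14 z 147
271 185 x 2 w 14 z 144
270 177 x 1 w 14 z 111
272 187 x 0 w 15 z 146
271 179 x -1 w 15 z 113
273 187 x 1 w 16 z 146
273 188 x -1 w 16 z 144
272 177 x 2 w 16 z 112
274 188 x -1 w 17 z 145
273 178 x 1 w 17 z 115
273 180 x -1 w 17 z 114
275 187 x -0 w 18 z 143
274 179 x 1 w 18 z 117
276 185 x 2 w 19 z 142
276 184 x 2 w 19 z 140
275 178 x 2 w 19 z 119
277 184 x 2 w 20 z 139
276 180 x 1 w 20 z 122
276 179 x 2 w 20 z 120
277 181 x 2 w 21 z 128
278 186 x -1 w 21 z 138
277 179 x 2 w 21 z 121
278 180 x 2 w 22 z 126
279 183 x 1 w 23 z 135
279 181 x 2 w 23 z 129
280 183 x 0 w 24 z 132
head 290 1.3739375786724386 0.03321241896217962 179.24957779990805
shaft 134 141.8035021878328
```

```bash
python3 -c "
from workcell import arm
print(arm.finish_job())"
```

```text
the job is handed in; nothing more can be done
None
```

The linchpin is through the cross hole with its collar on the shaft, and its ring is shut round the shaft. I handed the job in at about 23 s of the 51 s allowed, and it reported no verdict.

- **Getting the pin in:** I took the linchpin out of the block by its head. I found the hole in the wrist camera's image and depth, and lowered the pin until the collar met the shaft.
- **Forces:** The highest wrist reading was about 12 N, at seating. Readings were taken at the end of each move, so a brief higher peak would not show.
- **Shutting the ring:** I let go and pressed the ring's far side down with the shut fingers, at about 2 N. The force dropped to zero as it snapped past centre.

**Last checks (wrist depth, TCP at z = 261, about 80 mm above the pin head, nothing touched):**
- The ring hangs vertically at the pin's axis. It spans about ±24 mm sideways and z 111–147 mm, and no part of it remains in front of the shaft's end.
- The head's top is about 37.5 mm above the shaft top (nominal 38), so the collar is seated within measuring error.

**What disagreed or went unchecked:**
- I did not feel the ball's 3–6 N grip as a separate step on the way down, only a 1–3 N sideways force.
- One blocked view while backing off showed two small bits of wire near z = 120, as if the ring were half shut. The clear view afterwards showed it fully shut.
- I did not photograph the other two pins, the jars, the spanner or the tape dispenser again at the end. No force reading away from the block and shaft suggested contact with any of them.

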